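# Finish the roller pyramid in the V-cradle

## Robot

A 6-joint arm with a two-finger parallel gripper is mounted at the origin on the work surface. World frame = base frame: x ahead of the robot, y to its left, z up, the work surface at z = 0. Lengths are in mm, angles in rad, forces in N, time in s.
With the tool pointing down it reaches from about 350 to 1000 mm from the base axis. Payload 7.1 kg.
Tool frame: the origin (TCP) lies at the very end of the fingers, on their centre line; the grasp point (between the pads) lies 19 mm behind it; z points along the fingers, y is the direction in which the jaws open and shut (so a half turn about z gives the same grasp; the last joint's range is limited). The gripper opens to 85 mm and grips with 20 to 120 N. Pads are 22 mm wide; open, the fingers measure 114 mm over their backs; the gripper's body (76 mm by 85 mm) begins 54 mm behind the grasp point. The pads swing forward as they close: fully open they stand 13 mm farther back than shut.
Start: joints at [1.146, 0.423, 1.63, -0, 1.089, -0.019], TCP at [246.689, 574.238, 231.319] pointing down, gripper open.
Joint ranges: [-3, 3], [-0.9, 2.11], [0.09, 2.58], [-1.31, 4.45], [0.11, 2.69], [-2.54, 2.54]. Speed limits (rad/s): [2.39, 2.39, 3.01, 3.14, 3.14, 3.14].

## Interface

Orientations are given as a unit quaternion [x, y, z, w].
In Python, from bench import * gives the robot as it stands.
- The arm moves only by the shell command python3 -m pendant 'ROWS' [FORCE]. ROWS is JSON, a list of rows, each an object of numbers: "tx", "ty", "tz": the shift along the tool's x, y, z in cm; "wx", "wy", "wz": the turn, a rotation vector about the tool's x, y, z in rad; "hand": the gripper's target within -1 to 1 (shut at 1, half-way at 0, fully open at -1). In form: [{"tx": .., "ty": .., "tz": .., "wx": .., "wy": .., "wz": .., "hand": ..}, ...]. A call has 1 to 5 rows; each row is the pose to reach, as a shift and turn from the pose commanded when the call began, along the tool's axes at that moment; what a row does not reach only later rows make up. A row lasts 1/10 s, in which the tool goes at most 50 mm and 8.59 degrees, less where a joint would pass 70% of its speed; a pose out of reach is approached as far as the arm can. A call with a gripper value outside its range is refused whole. The fingers move at their own pace and stop on an object; FORCE is the grip in N (left out, the last holds). Time passes only in rows, so rows that repeat a pose let the fingers close. It gives the time, the measured TCP pose, the force and the opening at its end, in the units of the state.
- get_state(): the state, without advancing time (a new reading comes with each control period).
- grab_frame(name): name is "scene" or "side" or "wrist"; returns the picture (420x560x3 uint8, red, green, blue); there is no depth.
- camera_model(name): a dict with "intrinsics" (3x3 intrinsics, pixels), "position" and "rotation" of the camera in the world; the wrist camera has in their place "hand_eye" (4x4, takes a point from camera to tool coordinates, whose origin is the TCP and whose axes are the flange's). Camera axes: x right, y down, z forward; pixel columns grow to the right and rows downward; lengths in mm; the calibration is good to about 2 mm. The wrist camera is an equidistant fisheye: a pixel r from the principal point sees the ray r / f radians off the axis. A picture is of the moment at which its call begins: read the wrist's pose just before it. camera_model takes no time and is no camera call.
- close_job(): hands the job in, once; it reports no verdict.
The state is a dict: "time": time; "joint_positions": joint angles; "joint_vel": joint speeds; "joint_efforts": joint torques, N m; "tcp_pos": TCP position; "tcp_rot": TCP orientation; "force": force on the tool from outside, world axes, zero at the start; "ft_torque": the same for the moment, N m; "opening": finger opening in mm.
Only numpy, scipy, OpenCV 4.12 (cv2) and the standard library are available. Lean on these libraries where they do the work, as an engineer would, in place of code of your own. Each camera call takes 0.05 s, during which the arm holds its last target. There are 200 camera calls.

## Task

Finish the pyramid of steel rollers in the V-cradle: take the two full-size rollers from the tray and saddle one in each of the two gaps on top of the row of three, then lay the slim roller in the gap on top of those two, every roller lying parallel to the ones below with its ends about in line with theirs. Lower them into place rather than dropping them, and leave the short stub and everything else on the bench where it is.

Things in the scene. Friction and masses are not known exactly. Their poses are not given: they have to be found in the camera images.
- cradle: fixed aluminium cradle: foot plate 100 (x) by 170 (y) by 6 mm, on it three black V grooves along x, 36 mm apart in y, 44 mm long; end plates at y = +-71 mm, 42 mm high. Origin: centre of its underside. Roller centres (y; z): in the grooves (-36, 0, 36; 36 mm), 34 mm rollers saddled on those (-18, 18; 65 mm), the slim roller on top (0; 89 mm)
- base_a: grooved steel roller lying on its side, 34 mm diameter, 56 mm long (two full-diameter end bands 16 mm wide, waist 1.5 mm smaller in radius), about 250 g; origin at its centre, its x axis is the roller's axis (either way round). Rests in the cradle's groove at y = -36 mm
- base_b: same as base_a, in the middle groove
- base_c: same as base_a, in the groove at y = +36 mm
- tray: fixed grey tray, 130 (x) by 235 (y) mm, floor 3 mm, 7 mm lips at x = +-63 mm; in its middle a ridge 40 mm long in x and 20 mm high with four V rests at y = -82.5, -27.5, 27.5, 82.5 mm, each holding one steel part lying along x, in any order; 56 mm parts overhang the ridge, leaving their end faces free to grip. Origin: centre of its underside, on the work surface
- roller_1: grooved steel roller lying on its side, 34 mm diameter, 56 mm long (two full-diameter end bands 16 mm wide, waist 1.5 mm smaller in radius), about 250 g; origin at its centre, its x axis is the roller's axis (either way round). In one of the tray's rests, centre 30.5 mm above the work surface
- roller_2: same as roller_1, in another rest
- slim: grooved steel roller like the others but slimmer: 26 mm diameter, 56 mm long, end bands 16 mm wide, about 160 g; in one of the tray's rests, centre 25 mm above the work surface; origin at its centre, x along its axis
- stub: short steel piece, 34 mm diameter but only 30 mm long, in the remaining rest; not part of the pyramid; origin at its centre, x along its axis
- bushing_1: black rubber bushing standing on end, 26 mm diameter, 22 mm high; bystander; origin at the centre of its underside
- bushing_2: the same as bushing_1
- screwdriver: screwdriver lying on the bench at one side; bystander
- wrench: wrench lying on the bench at one side; bystander
- jar: closed jar, 56 mm diameter, 60 mm high, at the back; bystander; origin at the centre of its underside
Mind the look-alikes: they are no part of the job. What is shaped like the base_a but orange is not meant. Leave any orange look-alike of the roller_2 alone.

How it is judged (in metres and radians):
At the end, for the whole second after the job is handed in: In the cradle frame (y, z in mm): base rollers at (-36, 0, 36; 36), roller_1 and roller_2 one each at (-18; 65) and (18; 65), slim at (0; 89); each within 5 mm in y, 4 in z, 8 along its axis, and 7 degrees of parallel; all at rest (below 0.02 m/s) and released (x of base_a in the frame of cradle between -0.008 and 0.008 m and y of base_a in the frame of cradle between -0.041 and -0.031 m and z of base_a in the frame of cradle between 0.032 and 0.04 m and angle between the x axis of each of base_a, base_b, base_c, slim and the x axis of cradle, either way round below 0.12 rad and x of base_b in the frame of cradle between -0.008 and 0.008 m and y of base_b in the frame of cradle between -0.005 and 0.005 m and z of base_b in the frame of cradle between 0.032 and 0.04 m and x of base_c in the frame of cradle between -0.008 and 0.008 m and y of base_c in the frame of cradle between 0.031 and 0.041 m and z of base_c in the frame of cradle between 0.032 and 0.04 m and (((x of roller_1 in the frame of cradle between -0.008 and 0.008 m and y of roller_1 in the frame of cradle between -0.023 and -0.013 m and z of roller_1 in the frame of cradle between 0.0609 and 0.0689 m and angle between the x axis of roller_1 and the x axis of cradle, either way round below 0.12 rad) and (x of roller_2 in the frame of cradle between -0.008 and 0.008 m and y of roller_2 in the frame of cradle between 0.013 and 0.023 m and z of roller_2 in the frame of cradle between 0.0609 and 0.0689 m and angle between the x axis of roller_2 and the x axis of cradle, either way round below 0.12 rad)) or ((x of roller_2 in the frame of cradle between -0.008 and 0.008 m and y of roller_2 in the frame of cradle between -0.023 and -0.013 m and z of roller_2 in the frame of cradle between 0.0609 and 0.0689 m and angle between the x axis of roller_2 and the x axis of cradle, either way round below 0.12 rad) and (x of roller_1 in the frame of cradle between -0.008 and 0.008 m and y of roller_1 in the frame of cradle between 0.013 and 0.023 m and z of roller_1 in the frame of cradle between 0.0609 and 0.0689 m and angle between the x axis of roller_1 and the x axis of cradle, either way round below 0.12 rad))) and x of slim in the frame of cradle between -0.008 and 0.008 m and y of slim in the frame of cradle between -0.005 and 0.005 m and z of slim in the frame of cradle between 0.0849 and 0.0929 m and linear speed of each of base_a, base_b, base_c, roller_1, roller_2, slim below 0.02 m/s); the robot touches nothing.
It fails at once if one of the three rollers is dropped or let roll away (it moves faster than 0.45 m/s while the fingers do not touch it) ((contact force between the fingers and roller_1 below 0.05 N and linear speed of roller_1 above 0.45 m/s) or (contact force between the fingers and roller_2 below 0.05 N and linear speed of roller_2 above 0.45 m/s) or (contact force between the fingers and slim below 0.05 N and linear speed of slim above 0.45 m/s)).
It fails at once if the stub, a bushing, the screwdriver, the wrench or the jar is moved by more than 20 mm (distance of any of stub, bushing_1, bushing_2, screwdriver, wrench, jar from where it was at the start of the episode above 0.02 m).
It also fails if it takes over 67 s, if anything falls off the work surface, if the arm or the gripper's body presses on something with over 40 N, if the wrist force passes 120 N, or if a joint passes its speed limit or range.

## Working session

There is one attempt and no reset: what is moved stays moved. The work goes in short steps, Python scripts to look and compute and a shell command to move; the robot and the scene stay as the last step left them, time stands still between calls to the robot, and variables do not carry over. Pictures are saved under pics/ and viewed, about 8 in all and at most 12, crops included, and the job is handed in when it is done.

```bash
mkdir -p pics; ls
python3 - <<'E'
from bench import *
import cv2,numpy as np
s=get_state();print({k:np.round(v,3).tolist() for k,v in s.items()})
a=grab_frame("scene");b=grab_frame("side")
cv2.imwrite("pics/scene.png",a[:,:,::-1]);cv2.imwrite("pics/side.png",b[:,:,::-1])
for n in("scene","side","wrist"):print(n,camera_model(n))
E
```

```text
pics
{'time': 0.0, 'joint_positions': [1.146, 0.424, 1.631, 0.0, 1.089, -0.019], 'joint_vel': [0.002, 0.0, 0.001, -0.001, -0.001, 0.001], 'joint_efforts': [0.001, -55.741, -28.173, 0.0, 0.008, -0.0], 'tcp_pos': [246.468, 573.736, 230.525], 'tcp_rot': [0.202, 0.979, -0.001, -0.0], 'force': [-0.053, 0.344, -0.14], 'ft_torque': [-0.002, -0.012, 0.01], 'opening': 85.528}
scene {'intrinsics': array([[383.99706413,   0.        , 276.27027751],
       [  0.        , 383.99706413, 214.45854805],
       [  0.        ,   0.        ,   1.        ]]), 'position': array([ 980.86241739, -420.44297661,  947.93401632]), 'rotation': array([ 0.89222058,  0.34961204, -0.10351417, -0.26645575])}
side {'intrinsics': array([[472.6528249 ,   0.        , 275.29248299],
       [  0.        , 472.6528249 , 210.06473381],
       [  0.        ,   0.        ,   1.        ]]), 'position': array([ 298.32240591, 1388.29020497,  909.65307628]), 'rotation': array([-0.08222764,  0.86861405, -0.4866777 ,  0.04350948])}
wrist {'intrinsics': array([[325.1922621 ,   0.        , 286.88446543],
       [  0.        , 325.1922621 , 205.80624305],
       [  0.        ,   0.        ,   1.        ]]), 'hand_eye': array([[-1.97740363e-05, -9.45731704e-01, -3.24948525e-01,
         8.38275732e+01],
       [ 9.99999997e-01, -4.16468931e-05,  6.03564858e-05,
         1.70415141e+00],
       [-7.06141386e-05, -3.24948523e-01,  9.45731702e-01,
        -1.42683391e+02],
       [ 0.00000000e+00,  0.00000000e+00,  0.00000000e+00,
         1.00000000e+00]])}
```

View pics/scene.png

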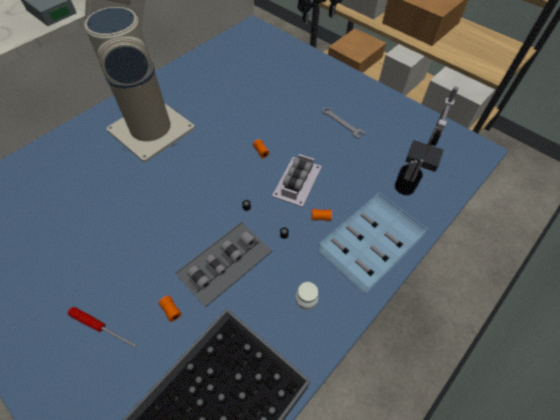

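View pics/side.png

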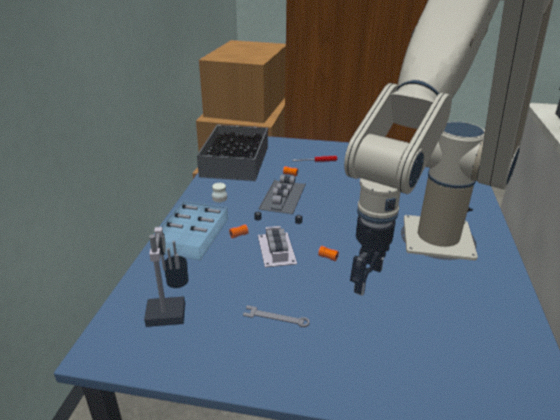

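The scene view shows the cradle at about (298,180) with three grey rollers. The tray is at about (224,263) with four grey parts from (198,276) to (248,242). There are orange look-alikes at (261,148), (321,214) and (169,307), and bushings at (246,204) and (284,232).

In the side view the cradle is at (277,245) and the tray at (283,192). Next I'll localise both.

```bash
cat > h.py <<'E'
from bench import *
import cv2,numpy as np
from scipy.spatial.transform import Rotation as R
def ray(name,px,st=None):
    c=camera_model(name);K=c["intrinsics"];px=np.asarray(px,float)
    if name!="wrist":
        d=np.linalg.solve(K,[px[0],px[1],1]);q=R.from_quat(c["rotation"]);return np.array(c["position"]),q.apply(d)
    u=(px-K[:2,2])/K[0,0];r=np.hypot(*u)+1e-12
    d=np.r_[u/r*np.sin(r),np.cos(r)];H=c["hand_eye"];q=R.from_quat(st["tcp_rot"])
    return q.apply(H[:3,3])+st["tcp_pos"],q.apply(H[:3,:3]@d)
def onz(name,px,z,st=None):
    o,d=ray(name,px,st);return o+d*(z-o[2])/d[2]
def proj(name,p,st=None):
    c=camera_model(name);K=c["intrinsics"];p=np.asarray(p,float)
    if name!="wrist":
        v=R.from_quat(c["rotation"]).inv().apply(p-c["position"]);v=K@v;return v[:2]/v[2]
    H=c["hand_eye"];v=H[:3,:3].T@(R.from_quat(st["tcp_rot"]).inv().apply(p-np.array(st["tcp_pos"]))-H[:3,3])
    r=np.hypot(v[0],v[1]);return K[:2,2]+K[0,0]*np.arctan2(r,v[2])*v[:2]/r
E
python3 - <<'E'
from h import *
print(proj("scene",[0,0,0]),proj("side",[0,0,0]),proj("scene",[246,574,230]),proj("side",[246,574,230]))
for n,l in(("scene",[(298,180),(224,263),(198,276),(215,265),(232,252),(248,242),(261,148),(321,214),(246,204),(284,232)]),("side",[(277,245),(283,192),(258,216),(299,219)])):
  for p in l:print(n,p,onz(n,p,15).round(0))
print(R.from_quat(get_state()["tcp_rot"]).as_matrix().round(3))
a=cv2.imread("pics/scene.png")[120:320,160:360];b=cv2.imread("pics/side.png")[160:280,220:340]
cv2.imwrite("pics/c1.png",np.hstack([cv2.resize(a,(400,400),interpolation=2)[:, :],cv2.resize(b,(400,400),interpolation=2)]))
E
```

```text
[150.02399068 128.63781316] [437.39001987 237.87289971] [316.84686041  23.16180243] [366.73583493 286.82269932]
scene (298, 180) [530. 168.  15.]
scene (224, 263) [ 570. -180.   15.]
scene (198, 276) [ 548. -253.   15.]
scene (215, 265) [ 557. -201.   15.]
scene (232, 252) [ 562. -143.   15.]
scene (248, 242) [572. -91.  15.]
scene (261, 148) [354. 186.  15.]
scene (321, 214) [661. 119.  15.]
scene (246, 204) [476.  -5.  15.]
scene (284, 232) [623.   0.  15.]
side (277, 245) [519. 164.  15.]
side (283, 192) [ 560. -184.   15.]
side (258, 216) [618.   4.  15.]
side (299, 219) [472.  -4.  15.]
[[-0.919  0.395 -0.001]
 [ 0.395  0.919 -0.001]
 [ 0.    -0.001 -1.   ]]
```

View pics/c1.png

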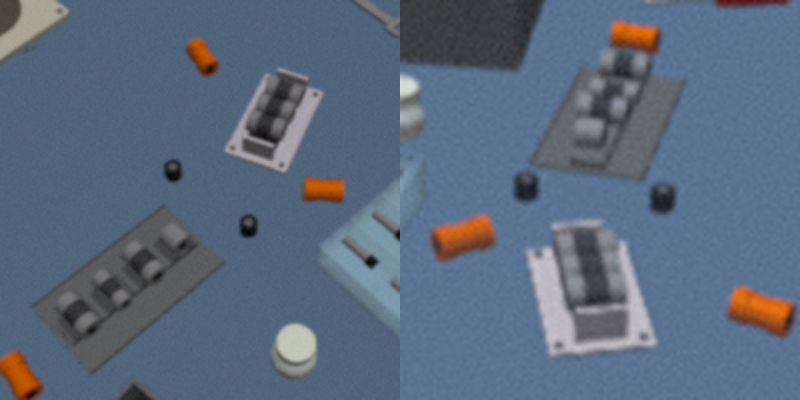

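The crop shows, along the tray from low y:
- a full roller at crop (78,312), scene (199,276)
- the slim roller at crop (112,288), scene (216,264)
- a full roller at crop (143,262), scene (231,251)
- the stub at crop (175,237), scene (247,238)

The orange look-alikes are at scene (261,148), (321,214) and (169,307), and are excluded by colour. My choice is therefore rests 1 and 3 for the full rollers and rest 2 for the slim one. I'll check this from close up with the wrist camera, starting with a hover over the cradle.

```bash
cat >> h.py <<'E'
def go(p,deg):
    """shift (tool axes, cm) and wz to bring TCP to p with tool y at heading deg, tool down"""
    s=get_state();q=R.from_quat(s["tcp_rot"]);y=np.radians(deg)
    Y=np.array([np.cos(y),np.sin(y),0]);Z=np.array([0,0,-1.]);T=R.from_matrix(np.c_[np.cross(Y,Z),Y,Z])
    print("t=%.1f"%s["time"],"txyz",(q.inv().apply(np.array(p)-s["tcp_pos"])/10).round(2),"w",(q.inv()*T).as_rotvec().round(3),"at",np.round(s["tcp_pos"],1),"op",round(float(s["opening"]),1),"F",np.round(s["force"],1))
E
python3 -c "
from h import *
go([530,190,240],12)"
```

```text
t=0.1 txyz [-41.2  -24.07  -0.9 ] w [-0.001  0.001  0.956] at [246.5 573.8 230.6] op 85.2 F [-0.2 -0.8 -0.7]
```

```bash
python3 -m pendant '[{"tx":-4,"ty":-2.4,"wz":0.1},{"tx":-8,"ty":-4.8,"wz":0.2},{"tx":-12.3,"ty":-7.2,"wz":0.3},{"tx":-16.5,"ty":-9.6,"wz":0.4},{"tx":-20.6,"ty":-12,"wz":0.5}]'; python3 -c "
from h import *
go([530,190,240],12)"
```

```text
t=0.1 txyz [-41.2  -24.07  -0.9 ] w [-0.001  0.001  0.956] at [246.5 573.8 230.6] op 85.2 F [-0.2 -0.8 -0.7]invalid input
```

```bash
python3 -m pendant '[{"tx":-4,"ty":-2.4,"tz":0,"wx":0,"wy":0,"wz":0.1,"hand":-1},{"tx":-8,"ty":-4.8,"tz":0,"wx":0,"wy":0,"wz":0.2,"hand":-1},{"tx":-12.3,"ty":-7.2,"tz":0,"wx":0,"wy":0,"wz":0.3,"hand":-1},{"tx":-16.5,"ty":-9.6,"tz":0,"wx":0,"wy":0,"wz":0.4,"hand":-1},{"tx":-20.6,"ty":-12,"tz":0,"wx":0,"wy":0,"wz":0.5,"hand":-1}]'; python3 -c "
from h import *
go([530,190,240],12)"
```

```text
time: 0.6
tcp_pos: [389.3, 380.9, 231.1]
tcp_rot: [0.439, 0.898, -0.0, -0.0]
force: [0.9, -0.0, -0.4]
opening: 85.4
t=0.6 txyz [-23.71  -0.62  -0.89] w [-0.     0.     0.452] at [389.3 380.9 231.1] op 85.4 F [ 0.9 -0.  -0.4]
```

```bash
python3 -m pendant '[{"tx":-4.7,"ty":-0.1,"tz":-0.2,"wx":0,"wy":0,"wz":0.1,"hand":-1},{"tx":-9.4,"ty":-0.2,"tz":-0.4,"wx":0,"wy":0,"wz":0.2,"hand":-1},{"tx":-14.2,"ty":-0.4,"tz":-0.6,"wx":0,"wy":0,"wz":0.3,"hand":-1},{"tx":-19,"ty":-0.5,"tz":-0.8,"wx":0,"wy":0,"wz":0.38,"hand":-1},{"tx":-23.7,"ty":-0.6,"tz":-0.9,"wx":0,"wy":0,"wz":0.45,"hand":-1}]' >/dev/null;  python3 -m pendant '[{"tx":0,"ty":0,"tz":0,"wx":0,"wy":0,"wz":0,"hand":-1},{"tx":0,"ty":0,"tz":0,"wx":0,"wy":0,"wz":0,"hand":-1}]'; python3 -c "
from h import *
import json
s=get_state();a=grab_frame('wrist');cv2.imwrite('pics/w1.png',a[:,:,::-1]);json.dump({k:np.array(v).tolist() for k,v in s.items()},open('w1.json','w'))
go([530,190,240],12)"
```

```text
time: 1.3
tcp_pos: [530.3, 191.4, 239.9]
tcp_rot: [0.628, 0.778, -0.0, -0.0]
force: [0.7, -0.0, -0.1]
opening: 85.7
t=1.4 txyz [-0.23 -0.02 -0.01] w [-0.001 -0.     0.005] at [529.7 192.3 239.9] op 85.5 F [ 0.2 -0.6  0.8]
```

View pics/w1.png

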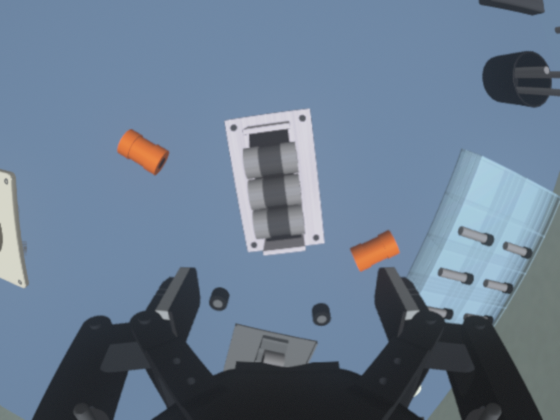

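The wrist view shows the cradle plate with corners at about (226,122), (309,110), (324,243) and (247,252). The base rollers lie at (270,160), (275,192) and (278,222). Next I'll fit the plate and the roller ends.

```bash
cat > fit.py <<'E'
from h import *
import json
s=json.load(open('w1.json'));im=cv2.imread('pics/w1.png').astype(int)
m=((im.min(2)>140)).astype(np.uint8);m[:,:180]=0;m[:,360:]=0;m[290:]=0
n,l,st,c=cv2.connectedComponentsWithStats(m);k=1+st[1:,4].argmax();ys,xs=np.where(l==k)
pts=np.array([onz('wrist',p,6,s)[:2] for p in zip(xs,ys)],np.float32)
r=cv2.minAreaRect(cv2.convexHull(pts));print("plate",r,st[k])
# corners near the hull extremes
box=cv2.boxPoints(r);print("box px",[proj('wrist',[*b,6],s).round(0).tolist() for b in box])
E
python3 fit.py
python3 - <<'E'
import cv2
a=cv2.imread('pics/w1.png')[100:262,215:335];cv2.imwrite('pics/c2.png',cv2.resize(a,None,fx=3.6,fy=3.6,interpolation=2))
E
```

```text
Traceback (most recent call last):
  File "fit.py", line 6, in <module>
    pts=np.array([onz('wrist',p,6,s)[:2] for p in zip(xs,ys)],np.float32)
                  ~~~^^^^^^^^^^^^^^^
  File "h.py", line 12, in onz
    o,d=ray(name,px,st);return o+d*(z-o[2])/d[2]
        ~~~^^^^^^^^^^^^
  File "h.py", line 5, in ray
    c=camera_model(name);K=c["intrinsics"];px=np.asarray(px,float)
ValueError: time passes only in moves, steps and waits
```

View pics/c2.png

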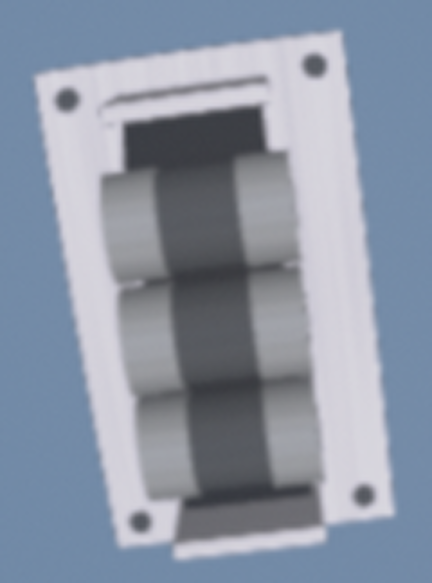

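```bash
sed -i 's/^def ray/CM={n:camera_model(n) for n in ("scene","side","wrist")}\ndef camera_model(n): return CM[n]\ndef ray/' h.py
cat > fit.py <<'E'
from h import *
import json
s=json.load(open('w1.json'))
f=lambda u,z:onz('wrist',(215+(u[0]+.5)/3.6-.5,100+(u[1]+.5)/3.6-.5),z,s)[:2]
P=np.array([f(u,6) for u in[(37,76),(341,31),(395,515),(119,548)]])
print(P.round(1),"sides",[np.linalg.norm(P[i]-P[i-1]).round(1) for i in range(4)])
c=P.mean(0);X=(P[1]+P[2]-P[0]-P[3]);X/=np.linalg.norm(X);Y=P[0]+P[1]-P[2]-P[3];Y/=np.linalg.norm(Y)
print("centre",c.round(1),"yaw from X",np.degrees(np.arctan2(X[1],X[0])),"from Y",np.degrees(np.arctan2(Y[1],Y[0]))-90)
S=np.array([f(u,6) for u in[(67,99),(315,65),(363,495),(140,521)]]);print("screws centre",S.mean(0).round(1))
for a,b in(((103,215),(292,190)),((121,330),(307,315)),((138,440),(321,425))):
    a,b=f(a,50),f(b,50);print("roller len",np.linalg.norm(b-a).round(1),"xy in cradle",[round(float(((a+b)/2-c)@v),1) for v in(X,Y)])
E
python3 fit.py
```

```text
[[448.  235.3]
 [540.6 269.2]
 [598.1 109.7]
 [503.9  75.7]] sides [np.float64(169.1), np.float64(98.6), np.float64(169.5), np.float64(100.1)]
centre [522.6 172.5] yaw from X 19.941501983530916 from Y 19.55138208165539
screws centre [522.1 172.4]
roller len 55.1 xy in cradle [-0.1, 43.1]
roller len 55.4 xy in cradle [-0.6, 6.7]
roller len 56.2 xy in cradle [-1.0, -28.5]
```

```bash
python3 -c "
from h import *
go([569,-150,240],-8)"
```

```text
t=1.4 txyz [-3.428e+01 -3.440e+00 -1.000e-02] w [-0.001  0.     0.354] at [529.7 192.3 239.9] op 85.5 F [ 0.2 -0.6  0.8]
```

```bash
python3 -m pendant '[{"tx":-4,"ty":-0.4,"tz":0,"wx":0,"wy":0,"wz":0.04,"hand":-1},{"tx":-8.6,"ty":-0.8,"tz":0,"wx":0,"wy":0,"wz":0.09,"hand":-1},{"tx":-13.2,"ty":-1.2,"tz":0,"wx":0,"wy":0,"wz":0.14,"hand":-1},{"tx":-17.8,"ty":-1.7,"tz":0,"wx":0,"wy":0,"wz":0.19,"hand":-1},{"tx":-22.4,"ty":-2.2,"tz":0,"wx":0,"wy":0,"wz":0.24,"hand":-1}]' >/dev/null;  python3 -m pendant '[{"tx":-4.6,"ty":0.7,"tz":0,"wx":0,"wy":0,"wz":0.04,"hand":-1},{"tx":-9,"ty":1.4,"tz":0,"wx":0,"wy":0,"wz":0.08,"hand":-1},{"tx":-11.8,"ty":1.6,"tz":0,"wx":0,"wy":0,"wz":0.11,"hand":-1},{"tx":-11.8,"ty":1.6,"tz":0,"wx":0,"wy":0,"wz":0.11,"hand":-1},{"tx":-11.8,"ty":1.6,"tz":0,"wx":0,"wy":0,"wz":0.11,"hand":-1}]'; python3 -c "
from h import *
import json
s=get_state();a=grab_frame('wrist');cv2.imwrite('pics/w2.png',a[90:300,180:400][:,:,::-1].repeat(1,0));cv2.imwrite('pics/w2b.png',cv2.resize(a[90:300,180:400][:,:,::-1],None,fx=2.8,fy=2.8,interpolation=2));json.dump({k:np.array(v).tolist() for k,v in s.items()},open('w2.json','w'))
go([569,-150,240],-8)"
```

```text
time: 2.35
tcp_pos: [569.2, -148.2, 240.0]
tcp_rot: [0.753, 0.658, -0.0, -0.001]
force: [0.6, 0.6, -0.3]
opening: 85.6
t=2.4 txyz [-0.23  0.01  0.  ] w [-0.001 -0.001  0.007] at [ 569.2 -147.7  240. ] op 85.1 F [-0.8 -0.6 -0.7]
```

View pics/w2b.png

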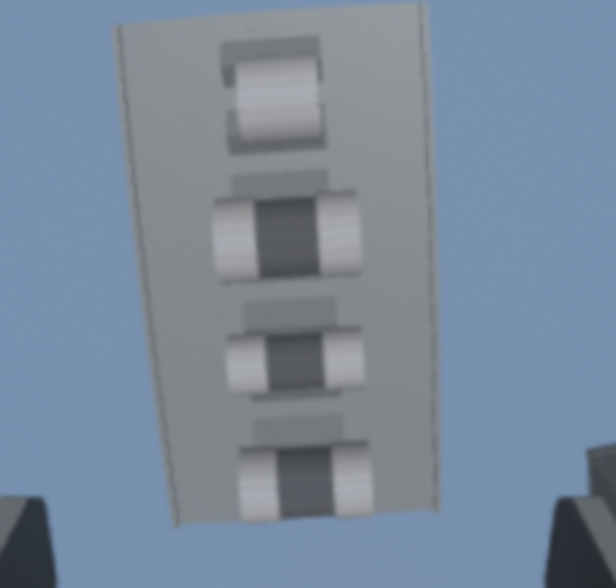

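The close crop shows, from the top (high y):
- stub at (278,98): short, no waist
- full roller at (287,237)
- slim roller at (295,361)
- full roller at (306,481)

This confirms the choice.

```bash
cat > fit2.py <<'E'
from h import *
import json
s=json.load(open('w2.json'))
f=lambda u,z:onz('wrist',(180+(u[0]+.5)/2.8-.5,90+(u[1]+.5)/2.8-.5),z,s)[:2]
P=np.array([f(u,7) for u in[(118,25),(425,4),(440,512),(176,525)]])
print(P.round(1),"sides",[np.linalg.norm(P[i]-P[i-1]).round(1) for i in range(4)])
c=P.mean(0);X=(P[1]+P[2]-P[0]-P[3]);X/=np.linalg.norm(X);Y=P[0]+P[1]-P[2]-P[3];Y/=np.linalg.norm(Y)
print("centre",c.round(1),"yaw from X",np.degrees(np.arctan2(X[1],X[0])),"from Y",np.degrees(np.arctan2(Y[1],Y[0]))-90)
for n,y in(("rA",-82.5),("slim",-27.5),("rB",27.5)): print(n,"nominal xy",(c+y*Y).round(1))
# ends, at the top line of each roller
for n,a,b,z in(("rA",(239,480),(372,475),44),("slim",(227,362),(365,355),35),("rB",(213,238),(361,230),44)):
    a,b=f(a,z),f(b,z);m=(a+b)/2-c;print(n,"len",np.linalg.norm(b-a).round(1),"tray x,y",[round(float(m@v),1) for v in(X,Y)],"yaw",np.degrees(np.arctan2(*(b-a)[::-1])).round(1))
E
python3 fit2.py
```

```text
[[ 507.   -52.2]
 [ 632.4  -61.2]
 [ 617.6 -294.2]
 [ 490.6 -284.4]] sides [np.float64(232.7), np.float64(125.8), np.float64(233.5), np.float64(127.4)]
centre [ 561.9 -173. ] yaw from X -4.270220469168776 from Y -3.840377536733868
rA nominal xy [ 556.4 -255.3]
slim nominal xy [ 560.1 -200.5]
rB nominal xy [ 563.8 -145.6]
rA len 56.2 tray x,y [2.1, -73.4] yaw -5.3
slim len 56.6 tray x,y [1.1, -22.8] yaw -4.6
rB len 56.7 tray x,y [1.0, 31.6] yaw -4.5
```

```bash
python3 -c "
from h import *
go([564.8,-145.4,15.5],-4.2)"
```

```text
t=2.4 txyz [ 0.16 -0.45 22.45] w [-0.001 -0.001 -0.06 ] at [ 569.2 -147.7  240. ] op 85.1 F [-0.8 -0.6 -0.7]
```

```bash
python3 -m pendant '[{"tx":0.1,"ty":-0.2,"tz":4,"wx":0,"wy":0,"wz":-0.03,"hand":-1},{"tx":0.16,"ty":-0.45,"tz":8,"wx":0,"wy":0,"wz":-0.06,"hand":-1},{"tx":0.16,"ty":-0.45,"tz":12,"wx":0,"wy":0,"wz":-0.06,"hand":-1},{"tx":0.16,"ty":-0.45,"tz":16,"wx":0,"wy":0,"wz":-0.06,"hand":-1},{"tx":0.16,"ty":-0.45,"tz":16,"wx":0,"wy":0,"wz":-0.06,"hand":-1}]' ; python3 -c "
from h import *
go([564.8,-145.4,15.5],-4.2)"
```

```text
time: 2.9
tcp_pos: [561.3, -144.1, 75.6]
tcp_rot: [0.732, 0.681, -0.003, -0.004]
force: [-0.3, -0.1, -0.4]
opening: 85.3
t=2.9 txyz [-0.12  0.42  6.  ] w [-0.01  -0.002  0.001] at [ 561.3 -144.1   75.6] op 85.3 F [-0.3 -0.1 -0.4]
```

```bash
python3 -m pendant '[{"tx":0,"ty":0,"tz":2,"wx":0,"wy":0,"wz":0,"hand":-1},{"tx":0,"ty":0,"tz":2,"wx":0,"wy":0,"wz":0,"hand":-1},{"tx":0,"ty":0,"tz":2,"wx":0,"wy":0,"wz":0,"hand":-1}]' ; python3 -c "
from h import *
go([564.8,-145.4,15.5],-4.2)"
```

```text
time: 3.2
tcp_pos: [566.0, -146.6, 62.0]
tcp_rot: [0.733, 0.681, 0.0, 0.0]
force: [0.2, 0.6, -0.1]
opening: 85.8
t=3.2 txyz [ 0.11 -0.13  4.65] w [ 0.001  0.    -0.   ] at [ 566.  -146.6   62. ] op 85.8 F [ 0.2  0.6 -0.1]
```

```bash
python3 -m pendant '[{"tx":0.05,"ty":-0.05,"tz":1.5,"wx":0,"wy":0,"wz":0,"hand":-1},{"tx":0.08,"ty":-0.1,"tz":3,"wx":0,"wy":0,"wz":0,"hand":-1},{"tx":0.08,"ty":-0.1,"tz":4.4,"wx":0,"wy":0,"wz":0,"hand":-1},{"tx":0.08,"ty":-0.1,"tz":4.5,"wx":0,"wy":0,"wz":0,"hand":-1},{"tx":0.08,"ty":-0.1,"tz":4.5,"wx":0,"wy":0,"wz":0,"hand":-1}]' 50; python3 -c "
from h import *
go([564.8,-145.4,15.5],-4.2)"
```

```text
time: 3.7
tcp_pos: [563.7, -146.3, 14.4]
tcp_rot: [0.733, 0.68, -0.0, -0.001]
force: [-0.7, 0.1, 0.4]
opening: 85.1
t=3.7 txyz [ 0.1   0.11 -0.11] w [-0.002 -0.    -0.002] at [ 563.7 -146.3   14.4] op 85.1 F [-0.7  0.1  0.4]
```

```bash
python3 -m pendant '[{"tx":0,"ty":0,"tz":0,"wx":0,"wy":0,"wz":0,"hand":0},{"tx":0,"ty":0,"tz":0,"wx":0,"wy":0,"wz":0,"hand":0.5},{"tx":0,"ty":0,"tz":0,"wx":0,"wy":0,"wz":0,"hand":0.8},{"tx":0,"ty":0,"tz":0,"wx":0,"wy":0,"wz":0,"hand":0.8},{"tx":0,"ty":0,"tz":0,"wx":0,"wy":0,"wz":0,"hand":0.8}]' 50;python3 -m pendant '[{"tx":0,"ty":0,"tz":0,"wx":0,"wy":0,"wz":0,"hand":0.8},{"tx":0,"ty":0,"tz":0,"wx":0,"wy":0,"wz":0,"hand":0.8}]'; python3 -c "
from h import *
a=grab_frame('wrist');cv2.imwrite('pics/g1.png',a[:,:,::-1])
go([564.8,-145.4,15.5],-4.2)"
```

```text
time: 4.2
tcp_pos: [565.0, -146.6, 16.0]
tcp_rot: [0.733, 0.68, 0.0, 0.001]
force: [0.7, -0.2, 5.6]
opening: 55.3
time: 4.4
tcp_pos: [565.0, -146.6, 16.0]
tcp_rot: [0.733, 0.68, 0.0, 0.001]
force: [1.8, -0.3, 6.8]
opening: 55.4
t=4.5 txyz [ 0.11 -0.03  0.05] w [ 0.002  0.    -0.002] at [ 565.  -146.5   16. ] op 55.3 F [0.7 0.9 5.8]
```

View pics/g1.png

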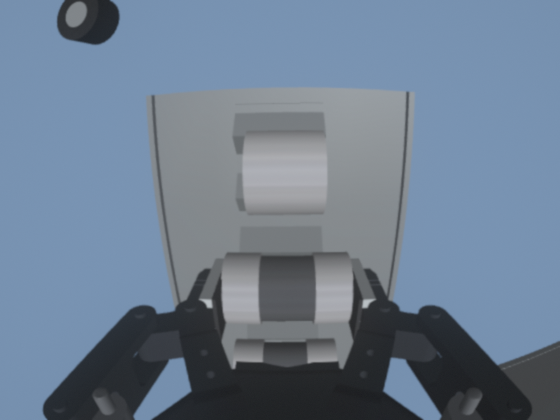

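The wrist view shows the roller (band edges at rows ~252 and ~322, columns 222–352) held between both pads, with the stub untouched at (285,172). Next I'll compute the roller's offset from the grasp line.

```bash
cat > off.py <<'E'
from h import *
from scipy.optimize import least_squares
def off(r,top,bot,dz,dy=0,band=20):
    """tool-x offset & depth behind TCP of a cylinder (axis along tool y) from band edge rows"""
    H=CM['wrist']['hand_eye'];K=CM['wrist']['intrinsics']
    st=dict(tcp_pos=[0,0,0],tcp_rot=[0,0,0,1])
    def rows(p):
        c=np.array([p[0],-p[1]]);o=H[[0,2],3];d=c-o;D=np.hypot(*d);a=np.arctan2(d[1],d[0]);b=np.arcsin(r/D);L=np.sqrt(D*D-r*r)
        pts=[o+L*np.array([np.cos(a+t),np.sin(a+t)]) for t in(b,-b)]
        return sorted(proj('wrist',[q[0],band,q[1]],st)[1] for q in pts)
    print("expected rows at 0:",np.round(rows([0,dz]),1))
    q=least_squares(lambda p:np.array(rows(p))-[top,bot],[0,dz]).x;print("x off, depth behind TCP mm",q.round(1))
    q=least_squares(lambda p:[sum(rows([p[0],dz]))-top-bot],[0]).x;print("x off with depth fixed",q.round(1))
if __name__=="__main__": off(17,252,322,14.5)
E
python3 off.py; python3 -c "
from h import *
a=cv2.imread('pics/g1.png').max(2);print(a[240:335,230].tolist());print(a[240:335,340].tolist())"
```

```text
expected rows at 0: [253.  324.6]
x off, depth behind TCP mm [-1.2 11.1]
x off with depth fixed [1.]
[140, 140, 139, 139, 140, 139, 140, 139, 139, 139, 139, 131, 110, 91, 90, 95, 99, 105, 108, 112, 116, 119, 121, 124, 127, 130, 132, 135, 137, 140, 142, 143, 146, 148, 150, 152, 153, 156, 157, 158, 159, 160, 162, 164, 167, 170, 172, 176, 178, 178, 177, 175, 175, 173, 172, 173, 175, 177, 178, 180, 180, 179, 178, 177, 177, 176, 176, 175, 176, 177, 175, 170, 167, 166, 166, 165, 165, 165, 163, 160, 156, 149, 143, 138, 136, 135, 136, 135, 135, 136, 136, 136, 135, 135, 135]
[141, 140, 141, 140, 141, 141, 140, 140, 140, 141, 139, 130, 99, 88, 92, 98, 102, 107, 110, 114, 116, 120, 122, 125, 127, 130, 133, 136, 138, 141, 143, 144, 147, 149, 151, 154, 155, 157, 157, 158, 160, 162, 163, 165, 168, 172, 175, 177, 178, 178, 176, 175, 174, 173, 172, 175, 176, 178, 179, 180, 179, 179, 178, 177, 176, 176, 176, 175, 177, 177, 174, 169, 167, 165, 165, 166, 166, 164, 162, 158, 153, 147, 140, 136, 136, 135, 136, 135, 135, 136, 135, 136, 135, 135, 136]
```

```bash
python3 -m pendant '[{"tx":0,"ty":0,"tz":-1,"wx":0,"wy":0,"wz":0,"hand":0.8},{"tx":0,"ty":0,"tz":-3,"wx":0,"wy":0,"wz":0,"hand":0.8},{"tx":0,"ty":0,"tz":-6.5,"wx":0,"wy":0,"wz":0,"hand":0.8},{"tx":0,"ty":0,"tz":-10.5,"wx":0,"wy":0,"wz":0,"hand":0.8},{"tx":0,"ty":0,"tz":-12,"wx":0,"wy":0,"wz":0,"hand":0.8}]'; python3 -c "
from h import *
go([515.9,189,120],19.7)"
```

```text
time: 4.95
tcp_pos: [565.7, -146.8, 138.9]
tcp_rot: [0.733, 0.68, 0.001, 0.002]
force: [1.0, 0.1, -1.8]
opening: 55.2
t=5.0 txyz [33.11 -7.49  1.83] w [ 0.004  0.002 -0.419] at [ 565.7 -146.8  138.9] op 55.2 F [ 1.   0.1 -1.8]
```

```bash
python3 -m pendant '[{"tx":2,"ty":-0.5,"tz":0,"wx":0,"wy":0,"wz":-0.03,"hand":0.8},{"tx":5,"ty":-1.2,"tz":0,"wx":0,"wy":0,"wz":-0.07,"hand":0.8},{"tx":9,"ty":-2,"tz":0,"wx":0,"wy":0,"wz":-0.12,"hand":0.8},{"tx":13,"ty":-2.9,"tz":0,"wx":0,"wy":0,"wz":-0.17,"hand":0.8},{"tx":17,"ty":-3.8,"tz":0,"wx":0,"wy":0,"wz":-0.22,"hand":0.8}]' >/dev/null; python3 -c "
from h import *
go([515.9,189,120],19.7)"
```

```text
t=5.5 txyz [16.32  0.18  1.48] w [-0.001 -0.    -0.197] at [537.9  27.2 134.7] op 54.9 F [ 1.3  0.7 -2.6]
```

```bash
python3 -m pendant '[{"tx":4,"ty":0,"tz":0,"wx":0,"wy":0,"wz":-0.05,"hand":0.8},{"tx":8,"ty":0.1,"tz":0,"wx":0,"wy":0,"wz":-0.1,"hand":0.8},{"tx":12,"ty":0.1,"tz":0.4,"wx":0,"wy":0,"wz":-0.15,"hand":0.8},{"tx":15,"ty":0.2,"tz":0.8,"wx":0,"wy":0,"wz":-0.19,"hand":0.8},{"tx":16.3,"ty":0.2,"tz":1.5,"wx":0,"wy":0,"wz":-0.2,"hand":0.8}]' >/dev/null; python3 -m pendant '[{"tx":0,"ty":0,"tz":1,"wx":0,"wy":0,"wz":0,"hand":0.8},{"tx":0,"ty":0,"tz":1,"wx":0,"wy":0,"wz":0,"hand":0.8},{"tx":0,"ty":0,"tz":1,"wx":0,"wy":0,"wz":0,"hand":0.8}]' >/dev/null; python3 -c "
from h import *
import json
s=get_state();a=grab_frame('wrist');cv2.imwrite('pics/p1.png',a[:,:,::-1]);json.dump({k:np.array(v).tolist() for k,v in s.items()},open('p1.json','w'))
go([515.9,189,50.5],19.7)"
```

```text
t=6.3 txyz [ 0.31 -0.06  5.96] w [-0.001  0.    -0.001] at [517.6 186.3 110.1] op 55.3 F [-1.   0.3 -0.9]
```

View pics/p1.png

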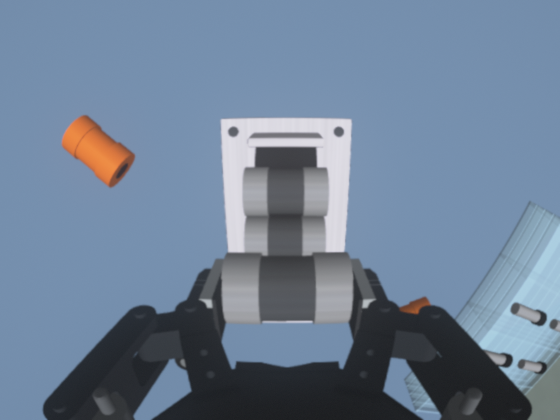

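The wrist view shows the held roller (columns 222–352, centre ~287) above the cradle, parallel to base_c at (286,191), whose columns are 243–328. The plate's far corners are at (221,120) and (351,119). I'll check the y position with these.

Run:
```python
from h import *
import json
s=json.load(open('p1.json'))
a=np.radians(19.7);X=np.array([np.cos(a),np.sin(a)]);Y=np.array([-X[1],X[0]]);c=np.array([522.3,172.4])
print("tool in cradle",[(np.array(s["tcp_pos"][:2])-c)@v for v in(X,Y)])
for n,p,z in(("corner -50,85",(221,120),6),("corner 50,85",(351,119),6),("base_c L",(243,190),48),("base_c R",(328,190),48)):
    q=onz('wrist',p,z,s)[:2]-c;print(n,(q@X).round(1),(q@Y).round(1))
# tangent rows expected of base_c at y=36
from scipy.optimize import brentq
o=np.array(ray('wrist',(286,190),s)[0])
def y_from_row(row,r,z,far):
    _,d=ray('wrist',(286,row),s);oy=(o[:2]-c)@Y;dy=d[:2]@Y;dz=d[2];n=np.hypot(dy,dz)
    # distance from (y,z) to ray = r
    t=(z-o[2])/dz;y0=oy+dy*t;return y0+(-1 if far else 1)*r*n/abs(dz)
g=cv2.imread('pics/p1.png').max(2)[:,255];print(g[155:225].tolist())
print("base_c y from top edge row 167:",y_from_row(167,17,36,True))
```

```text
tool in cradle [np.float64(-0.14820014625002353), np.float64(14.692928872074251)]
corner -50,85 -49.3 84.1
corner 50,85 49.5 84.8
base_c L -28.0 40.5
base_c R 27.9 40.5
[133, 126, 119, 118, 116, 115, 110, 108, 107, 107, 109, 107, 104, 108, 115, 121, 127, 131, 136, 139, 144, 147, 151, 153, 154, 156, 159, 162, 165, 169, 171, 171, 171, 173, 175, 177, 179, 179, 178, 177, 176, 176, 177, 176, 176, 173, 169, 167, 167, 167, 168, 167, 165, 162, 159, 154, 150, 146, 141, 132, 119, 105, 101, 106, 111, 116, 121, 125, 130, 135]
base_c y from top edge row 167: 35.88034727821787
```

```bash
python3 -m pendant '[{"tx":0.15,"ty":0,"tz":1.3,"wx":0,"wy":0,"wz":0,"hand":0.8},{"tx":0.27,"ty":0,"tz":2.6,"wx":0,"wy":0,"wz":0,"hand":0.8},{"tx":0.27,"ty":0,"tz":3.9,"wx":0,"wy":0,"wz":0,"hand":0.8},{"tx":0.27,"ty":0,"tz":4.9,"wx":0,"wy":0,"wz":0,"hand":0.8},{"tx":0.27,"ty":0,"tz":5.1,"wx":0,"wy":0,"wz":0,"hand":0.8}]' >/dev/null; python3 -m pendant '[{"tx":0,"ty":0,"tz":0,"wx":0,"wy":0,"wz":0,"hand":0.8},{"tx":0,"ty":0,"tz":0,"wx":0,"wy":0,"wz":0,"hand":0.8}]' >/dev/null; python3 -c "
from h import *
go([515.9,189,50.5],19.7)"
```

```text
t=7.0 txyz [-0.09 -0.13  0.9 ] w [ 0.    -0.     0.001] at [516.9 190.3  59.5] op 55.2 F [ 1.2 -0.  -2.1]
```

```bash
python3 -m pendant '[{"tx":-0.08,"ty":-0.05,"tz":0.3,"wx":0,"wy":0,"wz":0,"hand":0.8},{"tx":-0.08,"ty":-0.05,"tz":0.5,"wx":0,"wy":0,"wz":0,"hand":0.8},{"tx":-0.08,"ty":-0.05,"tz":0.7,"wx":0,"wy":0,"wz":0,"hand":0.8},{"tx":-0.08,"ty":-0.05,"tz":0.7,"wx":0,"wy":0,"wz":0,"hand":0.8}]'; python3 -m pendant '[{"tx":0,"ty":0,"tz":0.1,"wx":0,"wy":0,"wz":0,"hand":0.8},{"tx":0,"ty":0,"tz":0.2,"wx":0,"wy":0,"wz":0,"hand":0.8},{"tx":0,"ty":0,"tz":0.2,"wx":0,"wy":0,"wz":0,"hand":0.8}]'; python3 -c "
from h import *
go([515.9,189,50.5],19.7)"
```

```text
time: 7.4
tcp_pos: [516.3, 189.1, 52.2]
tcp_rot: [0.575, 0.818, -0.0, -0.0]
force: [0.0, 0.4, -1.9]
opening: 55.6
time: 7.7
tcp_pos: [516.5, 189.2, 50.5]
tcp_rot: [0.575, 0.818, 0.0, 0.0]
force: [-0.8, -0.2, -0.2]
opening: 55.0
t=7.7 txyz [-0.   -0.07 -0.  ] w [ 0.    -0.     0.001] at [516.5 189.2  50.5] op 55.0 F [-0.8 -0.2 -0.2]
```

```bash
python3 -m pendant '[{"tx":0,"ty":0,"tz":0.05,"wx":0,"wy":0,"wz":0,"hand":0.8},{"tx":0,"ty":0,"tz":0.1,"wx":0,"wy":0,"wz":0,"hand":0.8},{"tx":0,"ty":0,"tz":0.1,"wx":0,"wy":0,"wz":0,"hand":0.8}]'; python3 -c "
from h import *
go([515.9,189,50.5],19.7)"
```

```text
time: 8.0
tcp_pos: [516.6, 189.3, 50.2]
tcp_rot: [0.575, 0.818, 0.0, 0.0]
force: [-2.2, 0.0, 9.2]
opening: 55.5
t=8.0 txyz [-0.   -0.07 -0.03] w [ 0.    -0.     0.001] at [516.6 189.3  50.2] op 55.5 F [-2.2  0.   9.2]
```

```bash
python3 -m pendant '[{"tx":0,"ty":0,"tz":0,"wx":0,"wy":0,"wz":0,"hand":-0.3},{"tx":0,"ty":0,"tz":0,"wx":0,"wy":0,"wz":0,"hand":-0.4},{"tx":0,"ty":0,"tz":0,"wx":0,"wy":0,"wz":0,"hand":-0.5},{"tx":0,"ty":0,"tz":0,"wx":0,"wy":0,"wz":0,"hand":-0.8},{"tx":0,"ty":0,"tz":0,"wx":0,"wy":0,"wz":0,"hand":-1}]' 20; python3 -m pendant '[{"tx":0,"ty":0,"tz":0,"wx":0,"wy":0,"wz":0,"hand":-1},{"tx":0,"ty":0,"tz":0,"wx":0,"wy":0,"wz":0,"hand":-1},{"tx":0,"ty":0,"tz":-2,"wx":0,"wy":0,"wz":0,"hand":-1},{"tx":0,"ty":0,"tz":-5,"wx":0,"wy":0,"wz":0,"hand":-1},{"tx":0,"ty":0,"tz":-9,"wx":0,"wy":0,"wz":0,"hand":-1}]'; python3 -c "
from h import *
import json
s=get_state();a=grab_frame('wrist');cv2.imwrite('pics/p2.png',a[:,:,::-1]);json.dump({k:np.array(v).tolist() for k,v in s.items()},open('p2.json','w'))
go([559,-255,140],-4.4)"
```

```text
time: 8.5
tcp_pos: [516.4, 189.2, 49.2]
tcp_rot: [0.575, 0.818, -0.0, -0.0]
force: [0.1, -0.3, -0.1]
opening: 85.3
time: 9.0
tcp_pos: [515.1, 188.8, 138.8]
tcp_rot: [0.575, 0.818, -0.002, -0.001]
force: [0.3, 0.2, -0.2]
opening: 85.1
t=9.1 txyz [-43.24 -11.31   0.51] w [ 0.007 -0.001  0.422] at [519.1 190.2 145.8] op 85.5 F [1.6 0.2 5.4]
```

View pics/p2.png

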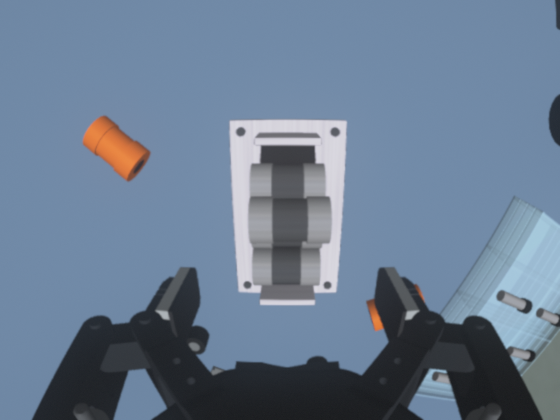

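The saddled roller is at (290,221), between base_c at (288,182) and the lower base roller at (286,266). I'll check its position numerically and compute the next move.

```bash
cat > chk.py <<'E'
from h import *
import json,sys
a=np.radians(19.7);X=np.array([np.cos(a),np.sin(a)]);Y=np.array([-X[1],X[0]]);c=np.array([522.3,172.4])
def pred(s,y,z,r,x=0):
    """predicted rows of the two band edges and cols of ends, for roller at cradle x,y,z"""
    H=CM['wrist']['hand_eye'];o3=R.from_quat(s['tcp_rot']).apply(H[:3,3])+s['tcp_pos']
    o=np.array([(o3[:2]-c)@Y,o3[2]]);d=np.array([y,z])-o;D=np.hypot(*d);t=np.arctan2(d[1],d[0]);b=np.arcsin(r/D);L=np.sqrt(D*D-r*r)
    out=[]
    for u in(b,-b):
        q=o+L*np.array([np.cos(t+u),np.sin(t+u)]);w=c+X*(x-20)+Y*q[0];out.append(proj('wrist',[*w,q[1]],s).round(1).tolist())
    e=[proj('wrist',[*(c+X*(x+k)+Y*y),z+r-1],s).round(1).tolist() for k in(-28,28)]
    return out,e
if __name__=="__main__":
    s=json.load(open('p2.json'))
    for n,y,z in(("base_c",36,36),("top+",18,65),("base_b",0,36),("base_a",-36,36)):print(n,pred(s,y,z,17))
    g=cv2.imread('pics/p2.png').max(2);print(g[155:300,259].tolist());print(g[221,240:340].tolist())
E
python3 chk.py
```

```text
base_c ([[261.9, 163.0], [261.9, 206.4]], [[249.6, 190.4], [325.4, 190.6]])
top+ ([[259.5, 195.9], [259.3, 243.3]], [[245.8, 228.2], [329.0, 228.4]])
base_b ([[263.0, 206.4], [262.9, 247.9]], [[251.3, 235.0], [323.5, 235.2]])
base_a ([[264.3, 245.9], [264.0, 285.1]], [[253.2, 274.9], [321.4, 275.0]])
[196, 196, 193, 188, 182, 180, 181, 177, 147, 117, 114, 119, 125, 130, 135, 139, 143, 146, 149, 150, 152, 156, 160, 163, 164, 164, 165, 168, 169, 172, 171, 171, 170, 169, 169, 169, 169, 166, 163, 161, 153, 125, 104, 103, 108, 115, 119, 123, 127, 132, 134, 138, 142, 145, 146, 148, 151, 153, 156, 160, 163, 164, 164, 163, 166, 169, 170, 172, 171, 170, 169, 169, 168, 168, 169, 167, 163, 160, 160, 161, 161, 160, 156, 153, 149, 144, 138, 134, 139, 143, 142, 136, 122, 108, 104, 108, 113, 118, 123, 127, 132, 135, 139, 143, 145, 148, 152, 155, 160, 164, 166, 166, 166, 167, 169, 172, 170, 170, 169, 169, 169, 167, 164, 162, 161, 160, 157, 154, 148, 154, 188, 214, 218, 218, 218, 216, 212, 196, 171, 160, 158, 156, 151, 151, 158]
[218, 219, 221, 221, 221, 221, 218, 209, 187, 174, 171, 171, 171, 171, 170, 171, 171, 171, 171, 170, 170, 170, 170, 170, 170, 171, 170, 170, 170, 170, 166, 152, 122, 101, 95, 94, 94, 94, 94, 94, 94, 94, 94, 94, 95, 95, 94, 95, 94, 95, 93, 94, 94, 94, 94, 94, 94, 93, 94, 94, 94, 93, 93, 94, 94, 95, 97, 112, 143, 164, 169, 170, 169, 170, 170, 170, 170, 171, 169, 170, 171, 170, 171, 170, 171, 171, 171, 170, 171, 171, 173, 185, 207, 217, 218, 217, 217, 217, 219, 219]
```

```bash
python3 -m pendant '[{"tx":-3,"ty":-0.8,"tz":0,"wx":0,"wy":0,"wz":0.03,"hand":-1},{"tx":-7.5,"ty":-2,"tz":0,"wx":0,"wy":0,"wz":0.07,"hand":-1},{"tx":-12,"ty":-3.2,"tz":0,"wx":0,"wy":0,"wz":0.12,"hand":-1},{"tx":-16.5,"ty":-4.4,"tz":0,"wx":0,"wy":0,"wz":0.17,"hand":-1},{"tx":-21,"ty":-5.6,"tz":0,"wx":0,"wy":0,"wz":0.22,"hand":-1}]' >/dev/null; python3 -c "
from h import *
go([558,-255.2,110],-4.2)"
```

```text
t=9.6 txyz [-22.73  -0.47   2.94] w [0.    0.    0.197] at [534.7 -29.1 139.4] op 85.3 F [ 1.9 -0.   0.6]
```

```bash
python3 -m pendant '[{"tx":-4.6,"ty":-0.1,"tz":0.3,"wx":0,"wy":0,"wz":0.04,"hand":-1},{"tx":-9.2,"ty":-0.2,"tz":0.6,"wx":0,"wy":0,"wz":0.08,"hand":-1},{"tx":-13.8,"ty":-0.3,"tz":1,"wx":0,"wy":0,"wz":0.12,"hand":-1},{"tx":-18.4,"ty":-0.4,"tz":1.5,"wx":0,"wy":0,"wz":0.16,"hand":-1},{"tx":-22.7,"ty":-0.5,"tz":2.9,"wx":0,"wy":0,"wz":0.197,"hand":-1}]' >/dev/null; python3 -m pendant '[{"tx":0,"ty":0,"tz":2,"wx":0,"wy":0,"wz":0,"hand":-1},{"tx":0,"ty":0,"tz":4,"wx":0,"wy":0,"wz":0,"hand":-1},{"tx":0,"ty":0,"tz":4,"wx":0,"wy":0,"wz":0,"hand":-1},{"tx":0,"ty":0,"tz":4,"wx":0,"wy":0,"wz":0,"hand":-1}]' >/dev/null; python3 -c "
from h import *
go([558,-255.2,16],-4.2)"
```

```text
t=10.4 txyz [-0.21  0.03  5.42] w [-0.001 -0.     0.001] at [ 557.9 -253.1   70.2] op 85.3 F [ 0.2 -0.1  0.2]
```

```bash
python3 -m pendant '[{"tx":-0.1,"ty":0,"tz":1.5,"wx":0,"wy":0,"wz":0,"hand":-1},{"tx":-0.2,"ty":0,"tz":3,"wx":0,"wy":0,"wz":0,"hand":-1},{"tx":-0.2,"ty":0,"tz":4.5,"wx":0,"wy":0,"wz":0,"hand":-1},{"tx":-0.2,"ty":0,"tz":5.4,"wx":0,"wy":0,"wz":0,"hand":-1},{"tx":-0.2,"ty":0,"tz":5.4,"wx":0,"wy":0,"wz":0,"hand":-1}]' 50 >/dev/null; python3 -m pendant '[{"tx":0,"ty":0,"tz":0,"wx":0,"wy":0,"wz":0,"hand":-1}]'; python3 -c "
from h import *
a=grab_frame('wrist');cv2.imwrite('pics/g2.png',a[:,:,::-1]);g=a.max(2)
for c in(250,320):print(g[230:340:1,c].tolist())
print(g[290,200:380].tolist())
go([558,-255.2,16],-4.2)"
```

```text
time: 11.05
tcp_pos: [557.8, -255.1, 15.9]
tcp_rot: [0.732, 0.681, -0.0, -0.0]
force: [0.0, 0.3, -0.5]
opening: 85.2
[126, 127, 126, 126, 126, 125, 126, 126, 126, 125, 126, 126, 126, 127, 126, 125, 126, 126, 126, 126, 125, 126, 125, 122, 110, 92, 87, 91, 96, 101, 105, 109, 114, 117, 120, 123, 125, 127, 130, 133, 135, 138, 141, 142, 145, 147, 148, 151, 153, 155, 157, 158, 159, 160, 162, 164, 166, 169, 171, 174, 177, 178, 179, 178, 176, 176, 175, 174, 175, 176, 178, 181, 181, 181, 180, 179, 179, 179, 177, 178, 178, 178, 178, 177, 172, 169, 167, 167, 168, 168, 167, 165, 161, 156, 151, 150, 165, 175, 177, 177, 178, 177, 177, 177, 177, 177, 177, 176, 177, 177]
[127, 128, 128, 127, 127, 126, 127, 127, 127, 127, 126, 127, 126, 126, 125, 125, 126, 126, 125, 126, 125, 126, 125, 121, 106, 91, 89, 93, 99, 103, 107, 111, 114, 118, 120, 123, 125, 127, 130, 134, 136, 139, 141, 143, 146, 148, 149, 152, 154, 156, 158, 158, 159, 160, 162, 164, 166, 168, 171, 174, 177, 178, 179, 178, 176, 174, 174, 174, 175, 177, 179, 181, 181, 181, 180, 180, 178, 178, 178, 177, 177, 178, 178, 176, 171, 170, 168, 168,
[... 359 characters left out ...]
7, 177, 177, 177, 177, 176, 168, 139, 108, 99, 97, 98, 97, 97, 97, 97, 97, 97, 97, 97, 97, 97, 96, 98, 97, 97, 97, 97, 96, 96, 97, 97, 96, 96, 96, 96, 96, 96, 96, 96, 96, 97, 97, 97, 96, 96, 96, 97, 96, 96, 96, 96, 97, 97, 97, 96, 97, 96, 96, 96, 97, 97, 97, 100, 124, 165, 176, 177, 177, 177, 177, 177, 177, 178, 177, 178, 178, 178, 178, 178, 177, 178, 177, 178, 179, 178, 178, 178, 178, 179, 179, 178, 179, 178, 179, 179, 179, 179, 179, 179, 179, 176, 161, 146, 139, 140, 139, 140, 139, 139, 139, 139, 139, 139, 139, 139, 139, 139, 139, 139, 139, 140, 138, 139, 137, 122, 85, 59, 53, 53, 52]
t=11.1 txyz [ 0.01 -0.02  0.04] w [0.    0.    0.001] at [ 558.2 -255.3   16.4] op 85.3 F [-0.1  0.2  1.2]
```

```bash
python3 -m pendant '[{"tx":0,"ty":0,"tz":0,"wx":0,"wy":0,"wz":0,"hand":0},{"tx":0,"ty":0,"tz":0,"wx":0,"wy":0,"wz":0,"hand":0.5},{"tx":0,"ty":0,"tz":0,"wx":0,"wy":0,"wz":0,"hand":0.8},{"tx":0,"ty":0,"tz":0,"wx":0,"wy":0,"wz":0,"hand":0.8},{"tx":0,"ty":0,"tz":0,"wx":0,"wy":0,"wz":0,"hand":0.8}]' 50;python3 -m pendant '[{"tx":0,"ty":0,"tz":0,"wx":0,"wy":0,"wz":0,"hand":0.8},{"tx":0,"ty":0,"tz":-1,"wx":0,"wy":0,"wz":0,"hand":0.8},{"tx":0,"ty":0,"tz":-3,"wx":0,"wy":0,"wz":0,"hand":0.8},{"tx":0,"ty":0,"tz":-6.5,"wx":0,"wy":0,"wz":0,"hand":0.8},{"tx":0,"ty":0,"tz":-10,"wx":0,"wy":0,"wz":0,"hand":0.8}]';python3 -m pendant '[{"tx":0,"ty":0,"tz":-2,"wx":0,"wy":0,"wz":0,"hand":0.8},{"tx":0,"ty":0,"tz":-2,"wx":0,"wy":0,"wz":0,"hand":0.8}]'; python3 -c "
from h import *
go([528.1,155.4,125],19.7)"
```

```text
time: 11.6
tcp_pos: [558.3, -255.4, 17.1]
tcp_rot: [0.732, 0.681, 0.0, 0.0]
force: [-1.1, 1.4, 6.3]
opening: 54.9
time: 12.1
tcp_pos: [557.0, -254.8, 116.8]
tcp_rot: [0.732, 0.681, -0.0, -0.001]
force: [1.3, -0.7, -4.5]
opening: 55.2
time: 12.3
tcp_pos: [559.7, -256.1, 139.8]
tcp_rot: [0.732, 0.681, 0.001, 0.003]
force: [-0.5, -0.2, -3.5]
opening: 55.4
t=12.3 txyz [40.82 -6.12  1.35] w [ 0.005  0.003 -0.416] at [ 559.7 -256.1  139.8] op 55.4 F [-0.5 -0.2 -3.5]
```

```bash
python3 -m pendant '[{"tx":2,"ty":-0.3,"tz":0,"wx":0,"wy":0,"wz":-0.03,"hand":0.8},{"tx":6,"ty":-0.9,"tz":0,"wx":0,"wy":0,"wz":-0.07,"hand":0.8},{"tx":10.5,"ty":-1.6,"tz":0,"wx":0,"wy":0,"wz":-0.12,"hand":0.8},{"tx":15,"ty":-2.3,"tz":0,"wx":0,"wy":0,"wz":-0.17,"hand":0.8},{"tx":19.5,"ty":-3,"tz":0,"wx":0,"wy":0,"wz":-0.22,"hand":0.8}]' >/dev/null; python3 -c "
from h import *
go([528.8,155.6,125],19.7)"
```

```text
t=12.8 txyz [21.1   2.08  0.97] w [-0.003 -0.002 -0.193] at [539.8 -56.2 134.5] op 54.9 F [ 0.6  0.3 -2.6]
```

```bash
python3 -m pendant '[{"tx":4.5,"ty":0.4,"tz":0,"wx":0,"wy":0,"wz":-0.05,"hand":0.8},{"tx":9,"ty":0.9,"tz":0,"wx":0,"wy":0,"wz":-0.1,"hand":0.8},{"tx":13.5,"ty":1.4,"tz":0.4,"wx":0,"wy":0,"wz":-0.15,"hand":0.8},{"tx":18,"ty":1.9,"tz":0.8,"wx":0,"wy":0,"wz":-0.19,"hand":0.8},{"tx":21,"ty":2.1,"tz":1,"wx":0,"wy":0,"wz":-0.195,"hand":0.8}]' >/dev/null; python3 -m pendant '[{"tx":0,"ty":0,"tz":1,"wx":0,"wy":0,"wz":0,"hand":0.8},{"tx":0,"ty":0,"tz":2,"wx":0,"wy":0,"wz":0,"hand":0.8},{"tx":0,"ty":0,"tz":2,"wx":0,"wy":0,"wz":0,"hand":0.8},{"tx":0,"ty":0,"tz":2,"wx":0,"wy":0,"wz":0,"hand":0.8}]' >/dev/null; python3 -c "
from h import *
go([528.8,155.6,51.2],19.7)"
```

```text
t=13.7 txyz [ 0.5  -0.06  5.42] w [-0.002 -0.    -0.002] at [531.2 151.1 105.4] op 55.1 F [ 0.6  0.2 -2.5]
```

```bash
python3 -m pendant '[{"tx":0.3,"ty":0,"tz":1,"wx":0,"wy":0,"wz":0,"hand":0.8},{"tx":0.48,"ty":-0.05,"tz":2.2,"wx":0,"wy":0,"wz":0,"hand":0.8},{"tx":0.48,"ty":-0.05,"tz":3.4,"wx":0,"wy":0,"wz":0,"hand":0.8},{"tx":0.48,"ty":-0.05,"tz":4.4,"wx":0,"wy":0,"wz":0,"hand":0.8},{"tx":0.48,"ty":-0.05,"tz":4.6,"wx":0,"wy":0,"wz":0,"hand":0.8}]' >/dev/null; python3 -m pendant '[{"tx":0,"ty":0,"tz":0,"wx":0,"wy":0,"wz":0,"hand":0.8},{"tx":0,"ty":0,"tz":0,"wx":0,"wy":0,"wz":0,"hand":0.8}]' >/dev/null; python3 -c "
from h import *
go([528.8,155.6,51.2],19.7)"
```

```text
t=14.4 txyz [-0.06 -0.15  0.93] w [ 0.     0.    -0.001] at [530.  156.7  60.5] op 55.5 F [ 0.7  0.  -3.1]
```

```bash
python3 -m pendant '[{"tx":-0.06,"ty":-0.1,"tz":0.3,"wx":0,"wy":0,"wz":0,"hand":0.8},{"tx":-0.06,"ty":-0.1,"tz":0.5,"wx":0,"wy":0,"wz":0,"hand":0.8},{"tx":-0.06,"ty":-0.1,"tz":0.7,"wx":0,"wy":0,"wz":0,"hand":0.8},{"tx":-0.06,"ty":-0.1,"tz":0.7,"wx":0,"wy":0,"wz":0,"hand":0.8}]'; python3 -m pendant '[{"tx":0,"ty":0,"tz":0.1,"wx":0,"wy":0,"wz":0,"hand":0.8},{"tx":0,"ty":0,"tz":0.2,"wx":0,"wy":0,"wz":0,"hand":0.8},{"tx":0,"ty":0,"tz":0.2,"wx":0,"wy":0,"wz":0,"hand":0.8}]'; python3 -m pendant '[{"tx":0,"ty":0,"tz":0.05,"wx":0,"wy":0,"wz":0,"hand":0.8},{"tx":0,"ty":0,"tz":0.05,"wx":0,"wy":0,"wz":0,"hand":0.8}]';python3 -c "
from h import *
go([528.8,155.6,51.2],19.7)"
```

```text
time: 14.8
tcp_pos: [528.9, 155.6, 53.2]
tcp_rot: [0.576, 0.817, -0.0, -0.0]
force: [-0.8, -0.6, -2.6]
opening: 55.4
time: 15.1
tcp_pos: [529.2, 155.8, 51.9]
tcp_rot: [0.576, 0.817, 0.0, 0.0]
force: [-2.1, 0.4, 3.8]
opening: 55.0
time: 15.3
tcp_pos: [529.2, 155.9, 51.7]
tcp_rot: [0.576, 0.817, 0.0, 0.0]
force: [-3.0, 0.9, 8.5]
opening: 55.3
t=15.3 txyz [-0.01 -0.05  0.05] w [ 0.    -0.    -0.001] at [529.2 155.9  51.7] op 55.3 F [-3.   0.9  8.5]
```

```bash
python3 -m pendant '[{"tx":0,"ty":0,"tz":0,"wx":0,"wy":0,"wz":0,"hand":-0.3},{"tx":0,"ty":0,"tz":0,"wx":0,"wy":0,"wz":0,"hand":-0.4},{"tx":0,"ty":0,"tz":0,"wx":0,"wy":0,"wz":0,"hand":-0.5},{"tx":0,"ty":0,"tz":0,"wx":0,"wy":0,"wz":0,"hand":-0.8},{"tx":0,"ty":0,"tz":0,"wx":0,"wy":0,"wz":0,"hand":-1}]' 20; python3 -m pendant '[{"tx":0,"ty":0,"tz":0,"wx":0,"wy":0,"wz":0,"hand":-1},{"tx":0,"ty":0,"tz":-2,"wx":0,"wy":0,"wz":0,"hand":-1},{"tx":0,"ty":0,"tz":-6,"wx":0,"wy":0,"wz":0,"hand":-1},{"tx":0,"ty":0,"tz":-10,"wx":0,"wy":0,"wz":0,"hand":-1},{"tx":0,"ty":0,"tz":-11,"wx":0,"wy":0,"wz":0,"hand":-1}]' >/dev/null;python3 -m pendant '[{"tx":2,"ty":0,"tz":0,"wx":0,"wy":0,"wz":0,"hand":-1},{"tx":2,"ty":0,"tz":0,"wx":0,"wy":0,"wz":0,"hand":-1},{"tx":2,"ty":0,"tz":0,"wx":0,"wy":0,"wz":0,"hand":-1}]' ; python3 -c "
from h import *
import json
s=get_state();a=grab_frame('wrist');cv2.imwrite('pics/p3.png',a[:,:,::-1]);json.dump({k:np.array(v).tolist() for k,v in s.items()},open('p3.json','w'))
from chk import pred
for n,y,z in(('base_c',36,36),('top+',18,65),('top-',-18,65),('base_a',-36,36)):print(n,pred(s,y,z,17))
go([561,-200.3,120],-4.2)"
```

```text
time: 15.8
tcp_pos: [529.1, 155.7, 50.7]
tcp_rot: [0.576, 0.817, 0.0, 0.0]
force: [-1.0, 0.1, 1.0]
opening: 85.0
time: 16.6
tcp_pos: [521.8, 174.4, 160.2]
tcp_rot: [0.576, 0.818, -0.0, -0.0]
force: [-0.2, -1.0, -0.9]
opening: 85.8
base_c ([[261.3, 139.5], [261.4, 180.1]], [[249.8, 163.7], [320.8, 163.7]])
top+ ([[258.9, 167.9], [259.0, 212.5]], [[246.1, 196.4], [324.1, 196.4]])
top- ([[260.3, 212.2], [260.2, 254.7]], [[248.2, 241.9], [322.2, 241.9]])
base_a ([[263.4, 219.9], [263.3, 257.5]], [[252.9, 246.4], [318.0, 246.4]])
t=16.6 txyz [-36.58  -8.92   4.03] w [-0.001  0.     0.417] at [521.9 174.2 160.1] op 84.9 F [ 0.2 -0.6 -0.4]
```

View pics/p3.png

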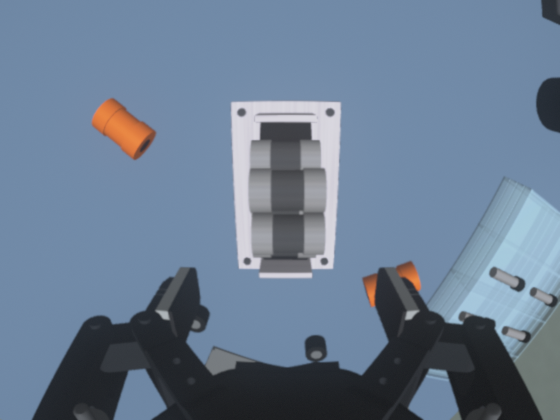

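The view shows both full rollers saddled, at (288,190) and (288,234), parallel to the base and within about 2 px of the prediction, roughly +1.5 mm in x. Next is the slim roller.

```bash
python3 -m pendant '[{"tx":-4,"ty":-1,"tz":0,"wx":0,"wy":0,"wz":0.04,"hand":-1},{"tx":-8,"ty":-2,"tz":0.3,"wx":0,"wy":0,"wz":0.09,"hand":-1},{"tx":-12,"ty":-2.9,"tz":0.6,"wx":0,"wy":0,"wz":0.14,"hand":-1},{"tx":-16,"ty":-3.9,"tz":1,"wx":0,"wy":0,"wz":0.19,"hand":-1},{"tx":-20,"ty":-4.9,"tz":1.4,"wx":0,"wy":0,"wz":0.23,"hand":-1}]' >/dev/null; python3 -c "
from h import *
go([561,-200.3,110],-4.2)"
```

```text
t=17.1 txyz [-16.88  -0.08   3.6 ] w [-0.001  0.     0.184] at [543.1 -32.5 146. ] op 85.4 F [ 0.8 -0.2 -0.4]
```

```bash
python3 -m pendant '[{"tx":-4,"ty":0,"tz":0.5,"wx":0,"wy":0,"wz":0.04,"hand":-1},{"tx":-8,"ty":0,"tz":1,"wx":0,"wy":0,"wz":0.09,"hand":-1},{"tx":-12,"ty":-0.1,"tz":1.6,"wx":0,"wy":0,"wz":0.14,"hand":-1},{"tx":-16,"ty":-0.1,"tz":2.5,"wx":0,"wy":0,"wz":0.18,"hand":-1},{"tx":-16.9,"ty":-0.1,"tz":3.6,"wx":0,"wy":0,"wz":0.184,"hand":-1}]' >/dev/null; python3 -m pendant '[{"tx":0,"ty":0,"tz":2,"wx":0,"wy":0,"wz":0,"hand":-1},{"tx":0,"ty":0,"tz":4,"wx":0,"wy":0,"wz":0,"hand":-1},{"tx":0,"ty":0,"tz":4,"wx":0,"wy":0,"wz":0,"hand":-1},{"tx":0,"ty":0,"tz":4,"wx":0,"wy":0,"wz":0,"hand":-1}]' >/dev/null; python3 -c "
from h import *
go([561,-200.3,13.5],-4.2)"
```

```text
t=18.1 txyz [-0.24  0.04  5.67] w [-0.002 -0.001  0.003] at [ 560.9 -197.9   70.2] op 85.1 F [-0.1  0.1  0.7]
```

```bash
python3 -m pendant '[{"tx":-0.1,"ty":0,"tz":1.5,"wx":0,"wy":0,"wz":0,"hand":-1},{"tx":-0.2,"ty":0,"tz":3,"wx":0,"wy":0,"wz":0,"hand":-1},{"tx":-0.22,"ty":0,"tz":4.5,"wx":0,"wy":0,"wz":0,"hand":-1},{"tx":-0.22,"ty":0,"tz":5.7,"wx":0,"wy":0,"wz":0,"hand":-1},{"tx":-0.22,"ty":0,"tz":5.7,"wx":0,"wy":0,"wz":0,"hand":-1}]' 50 >/dev/null; python3 -m pendant '[{"tx":0,"ty":0,"tz":0,"wx":0,"wy":0,"wz":0,"hand":-1}]' >/dev/null; python3 -c "
from h import *
from off import off
a=grab_frame('wrist');cv2.imwrite('pics/g3.png',a[:,:,::-1]);g=a.max(2)
for c in(250,320):print(g[250:335:1,c].tolist())
print(g[290,205:365].tolist())
off(13,258,316,11.5)
go([561,-200.3,13.5],-4.2)"
```

```text
[126, 126, 126, 126, 126, 125, 119, 111, 106, 103, 89, 89, 94, 101, 107, 113, 117, 121, 125, 129, 131, 134, 137, 140, 143, 146, 149, 152, 155, 157, 162, 166, 168, 170, 171, 172, 173, 174, 174, 177, 178, 179, 181, 181, 180, 179, 178, 178, 177, 176, 177, 177, 177, 176, 172, 168, 166, 164, 163, 162, 159, 154, 148, 143, 138, 136, 137, 137, 136, 132, 129, 127, 127, 126, 126, 127, 126, 127, 127, 127, 127, 127, 127, 127, 127]
[126, 126, 126, 126, 126, 124, 118, 110, 106, 99, 89, 89, 95, 102, 108, 113, 118, 122, 126, 129, 132, 135, 138, 141, 144, 147, 150, 152, 156, 159, 163, 166, 168, 170, 171, 172, 173, 173, 174, 176, 178, 180, 180, 181, 180, 180, 178, 177, 177, 176, 177, 177, 177, 177, 171, 167, 165, 164, 163, 163, 159, 153, 146, 139, 138, 138, 137, 138, 137, 137, 137, 137, 136, 138, 137, 138, 138, 137, 137, 138, 136, 137, 136, 137, 136]
[138, 138, 138, 138, 138, 138, 138, 138, 138, 138, 138, 138, 138, 138, 139, 146, 165, 177, 178, 179, 178, 178, 178, 178, 178, 179, 178, 178, 178, 178, 178, 178, 178, 177, 178, 178, 178, 178, 178, 178, 178, 178, 178, 178, 178, 178, 177, 177, 178, 177, 177, 163, 121, 97, 96, 96, 96, 97, 96, 96, 96, 97, 96, 96, 96, 95, 96, 96, 96, 96, 96, 95, 95, 96, 96, 95, 96, 95, 96, 96, 96, 96, 96, 95, 96, 95, 97, 96, 96, 96, 96, 96, 96, 95, 96, 97, 97, 96, 96, 96, 96, 96, 96, 96, 96, 99, 122, 165, 177, 178, 177, 178, 178, 178, 178, 178, 177, 178, 178, 178, 178, 178, 178, 179, 178, 179, 179, 178, 179, 179, 179, 179, 179, 179, 180, 179, 179, 179, 179, 180, 179, 178, 168, 150, 140, 138, 139, 138, 140, 138, 138, 138, 138, 139, 138, 138, 139, 139, 139, 138]
expected rows at 0: [258.5 312.3]
x off, depth behind TCP mm [ 5.6 21.5]
x off with depth fixed [-0.9]
t=18.7 txyz [ 0.02 -0.05  0.03] w [-0.     0.     0.002] at [ 561.5 -200.6   13.8] op 85.3 F [-0.5 -0.9 -0.2]
```

```bash
python3 -m pendant '[{"tx":0,"ty":0,"tz":0,"wx":0,"wy":0,"wz":0,"hand":0},{"tx":0,"ty":0,"tz":0,"wx":0,"wy":0,"wz":0,"hand":0.5},{"tx":0,"ty":0,"tz":0,"wx":0,"wy":0,"wz":0,"hand":0.8},{"tx":0,"ty":0,"tz":0,"wx":0,"wy":0,"wz":0,"hand":0.8},{"tx":0,"ty":0,"tz":0,"wx":0,"wy":0,"wz":0,"hand":0.8}]' 50;python3 -m pendant '[{"tx":0,"ty":0,"tz":0,"wx":0,"wy":0,"wz":0,"hand":0.8},{"tx":0,"ty":0,"tz":-1,"wx":0,"wy":0,"wz":0,"hand":0.8},{"tx":0,"ty":0,"tz":-3,"wx":0,"wy":0,"wz":0,"hand":0.8},{"tx":0,"ty":0,"tz":-6.5,"wx":0,"wy":0,"wz":0,"hand":0.8},{"tx":0,"ty":0,"tz":-10.5,"wx":0,"wy":0,"wz":0,"hand":0.8}]' >/dev/null;python3 -m pendant '[{"tx":0,"ty":0,"tz":-4,"wx":0,"wy":0,"wz":0,"hand":0.8},{"tx":0,"ty":0,"tz":-4,"wx":0,"wy":0,"wz":0,"hand":0.8},{"tx":0,"ty":0,"tz":-4,"wx":0,"wy":0,"wz":0,"hand":0.8}]'; python3 -c "
from h import *
go([523.2,172.7,140],19.7)"
```

```text
time: 19.2
tcp_pos: [561.8, -200.7, 14.7]
tcp_rot: [0.732, 0.682, 0.0, 0.001]
force: [-1.1, 0.5, 6.2]
opening: 54.8
time: 20.0
tcp_pos: [561.6, -200.6, 159.9]
tcp_rot: [0.732, 0.682, 0.0, 0.001]
force: [-0.5, 0.1, -2.4]
opening: 55.0
t=20.0 txyz [36.97 -6.48  1.96] w [ 0.002  0.001 -0.415] at [ 561.6 -200.6  159.9] op 55.0 F [-0.5  0.1 -2.4]
```

```bash
python3 -m pendant '[{"tx":2,"ty":-0.3,"tz":0,"wx":0,"wy":0,"wz":-0.03,"hand":0.8},{"tx":6,"ty":-1,"tz":0,"wx":0,"wy":0,"wz":-0.07,"hand":0.8},{"tx":10,"ty":-1.7,"tz":0,"wx":0,"wy":0,"wz":-0.12,"hand":0.8},{"tx":14,"ty":-2.4,"tz":0,"wx":0,"wy":0,"wz":-0.17,"hand":0.8},{"tx":18,"ty":-3.1,"tz":0,"wx":0,"wy":0,"wz":-0.22,"hand":0.8}]' >/dev/null; python3 -c "
from h import *
go([523.2,172.7,140],19.7)"
```

```text
t=20.5 txyz [19.06  1.07  1.7 ] w [-0.004 -0.001 -0.193] at [541.3 -17.3 156.8] op 54.8 F [ 0.4  0.4 -2.9]
```

```bash
python3 -m pendant '[{"tx":4.2,"ty":0.2,"tz":0,"wx":0,"wy":0,"wz":-0.05,"hand":0.8},{"tx":8.5,"ty":0.5,"tz":0,"wx":0,"wy":0,"wz":-0.1,"hand":0.8},{"tx":12.8,"ty":0.7,"tz":0.4,"wx":0,"wy":0,"wz":-0.15,"hand":0.8},{"tx":17,"ty":1,"tz":0.9,"wx":0,"wy":0,"wz":-0.19,"hand":0.8},{"tx":19,"ty":1.1,"tz":1.7,"wx":0,"wy":0,"wz":-0.193,"hand":0.8}]' >/dev/null; python3 -m pendant '[{"tx":0,"ty":0,"tz":1,"wx":0,"wy":0,"wz":0,"hand":0.8},{"tx":0,"ty":0,"tz":2,"wx":0,"wy":0,"wz":0,"hand":0.8},{"tx":0,"ty":0,"tz":2,"wx":0,"wy":0,"wz":0,"hand":0.8},{"tx":0,"ty":0,"tz":2,"wx":0,"wy":0,"wz":0,"hand":0.8}]' >/dev/null; python3 -c "
from h import *
go([523.2,172.7,78.5],19.7)"
```

```text
t=21.4 txyz [ 0.38 -0.1   4.26] w [-0.002  0.    -0.003] at [525.5 169.4 121.1] op 54.8 F [-1.1  0.2 -1.2]
```

```bash
python3 -m pendant '[{"tx":0.2,"ty":-0.05,"tz":1,"wx":0,"wy":0,"wz":0,"hand":0.8},{"tx":0.35,"ty":-0.1,"tz":2,"wx":0,"wy":0,"wz":0,"hand":0.8},{"tx":0.35,"ty":-0.1,"tz":3,"wx":0,"wy":0,"wz":0,"hand":0.8},{"tx":0.35,"ty":-0.1,"tz":3.4,"wx":0,"wy":0,"wz":0,"hand":0.8},{"tx":0.35,"ty":-0.1,"tz":3.4,"wx":0,"wy":0,"wz":0,"hand":0.8}]' >/dev/null; python3 -m pendant '[{"tx":0,"ty":0,"tz":0,"wx":0,"wy":0,"wz":0,"hand":0.8},{"tx":0,"ty":0,"tz":0,"wx":0,"wy":0,"wz":0,"hand":0.8}]' >/dev/null; python3 -c "
from h import *
go([523.2,172.7,78.5],19.7)"
```

```text
t=22.1 txyz [-0.08 -0.12  0.97] w [ 0.001  0.    -0.002] at [524.1 173.8  88.2] op 55.3 F [ 0.3  0.4 -2.6]
```

```bash
python3 -m pendant '[{"tx":-0.07,"ty":-0.1,"tz":0.3,"wx":0,"wy":0,"wz":0,"hand":0.8},{"tx":-0.07,"ty":-0.1,"tz":0.5,"wx":0,"wy":0,"wz":0,"hand":0.8},{"tx":-0.07,"ty":-0.1,"tz":0.7,"wx":0,"wy":0,"wz":0,"hand":0.8},{"tx":-0.07,"ty":-0.1,"tz":0.7,"wx":0,"wy":0,"wz":0,"hand":0.8}]'; python3 -m pendant '[{"tx":0,"ty":0,"tz":0.1,"wx":0,"wy":0,"wz":0,"hand":0.8},{"tx":0,"ty":0,"tz":0.2,"wx":0,"wy":0,"wz":0,"hand":0.8},{"tx":0,"ty":0,"tz":0.2,"wx":0,"wy":0,"wz":0,"hand":0.8}]'; python3 -c "
from h import *
go([523.2,172.7,78.5],19.7)"
```

```text
time: 22.5
tcp_pos: [522.8, 172.6, 80.5]
tcp_rot: [0.576, 0.817, -0.0, -0.0]
force: [0.3, 0.5, -1.5]
opening: 54.8
time: 22.8
tcp_pos: [523.2, 172.8, 79.0]
tcp_rot: [0.576, 0.817, 0.0, 0.0]
force: [-0.5, 0.4, 1.3]
opening: 55.1
t=22.8 txyz [-0.01 -0.    0.05] w [ 0.    -0.    -0.002] at [523.2 172.8  79. ] op 55.1 F [-0.5  0.4  1.3]
```

Contact is made at the expected height. I'll press lightly, about 0.5 mm more, then release.

```bash
python3 -m pendant '[{"tx":0,"ty":0,"tz":0.04,"wx":0,"wy":0,"wz":0,"hand":0.8},{"tx":0,"ty":0,"tz":0.04,"wx":0,"wy":0,"wz":0,"hand":0.8}]'; python3 -m pendant '[{"tx":0,"ty":0,"tz":0,"wx":0,"wy":0,"wz":0,"hand":-0.3},{"tx":0,"ty":0,"tz":0,"wx":0,"wy":0,"wz":0,"hand":-0.4},{"tx":0,"ty":0,"tz":0,"wx":0,"wy":0,"wz":0,"hand":-0.5},{"tx":0,"ty":0,"tz":0,"wx":0,"wy":0,"wz":0,"hand":-0.8},{"tx":0,"ty":0,"tz":0,"wx":0,"wy":0,"wz":0,"hand":-1}]' 20; python3 -m pendant '[{"tx":0,"ty":0,"tz":0,"wx":0,"wy":0,"wz":0,"hand":-1},{"tx":0,"ty":0,"tz":-2,"wx":0,"wy":0,"wz":0,"hand":-1},{"tx":0,"ty":0,"tz":-5,"wx":0,"wy":0,"wz":0,"hand":-1},{"tx":0,"ty":0,"tz":-8,"wx":0,"wy":0,"wz":0,"hand":-1},{"tx":0,"ty":0,"tz":-9,"wx":0,"wy":0,"wz":0,"hand":-1}]' >/dev/null;python3 -m pendant '[{"tx":2,"ty":0,"tz":-3,"wx":0,"wy":0,"wz":0,"hand":-1},{"tx":2,"ty":0,"tz":-3,"wx":0,"wy":0,"wz":0,"hand":-1},{"tx":2,"ty":0,"tz":-3,"wx":0,"wy":0,"wz":0,"hand":-1},{"tx":2,"ty":0,"tz":-3,"wx":0,"wy":0,"wz":0,"hand":-1}]' ; python3 -c "
from h import *
from chk import pred
s=get_state();a=grab_frame('wrist')
for n,y,z,r in(('base_c',36,36,17),('top+',18,65,17),('slim',0,89,13),('top-',-18,65,17),('base_a',-36,36,17)):print(n,pred(s,y,z,r))
b=grab_frame('scene');d=grab_frame('side')
v=np.vstack([cv2.resize(b[120:320,160:360],(300,300)),cv2.resize(d[160:280,220:340],(300,300))])
cv2.imwrite('pics/fin.png',np.hstack([cv2.resize(a[90:290,190:390],(480,480)),np.vstack([cv2.resize(b[120:320,160:360],(240,240)),cv2.resize(d[160:280,220:340],(240,240))])])[:,:,::-1])
print(s['time'],s['force'])"
```

```text
time: 23.0
tcp_pos: [523.2, 172.9, 78.9]
tcp_rot: [0.576, 0.817, 0.0, 0.0]
force: [-1.3, 0.5, 4.3]
opening: 54.7
time: 23.5
tcp_pos: [523.0, 172.7, 78.3]
tcp_rot: [0.576, 0.817, -0.0, -0.0]
force: [0.4, -0.1, 0.4]
opening: 85.2
time: 24.4
tcp_pos: [515.6, 191.1, 197.2]
tcp_rot: [0.576, 0.817, -0.001, -0.001]
force: [-0.3, -0.4, -0.5]
opening: 85.4
base_c ([[265.0, 153.1], [265.1, 188.5]], [[255.2, 174.7], [316.6, 174.6]])
top+ ([[263.3, 178.7], [263.4, 217.0]], [[252.6, 203.6], [319.1, 203.5]])
slim ([[261.9, 211.4], [261.9, 242.5]], [[251.0, 232.7], [320.6, 232.6]])
top- ([[264.4, 216.6], [264.3, 253.2]], [[254.2, 242.2], [317.7, 242.2]])
base_a ([[266.7, 222.9], [266.7, 255.9]], [[257.7, 246.1], [314.5, 246.1]])
24.4 [-0.25326544 -0.4190037  -0.48051834]
```

View pics/fin.png

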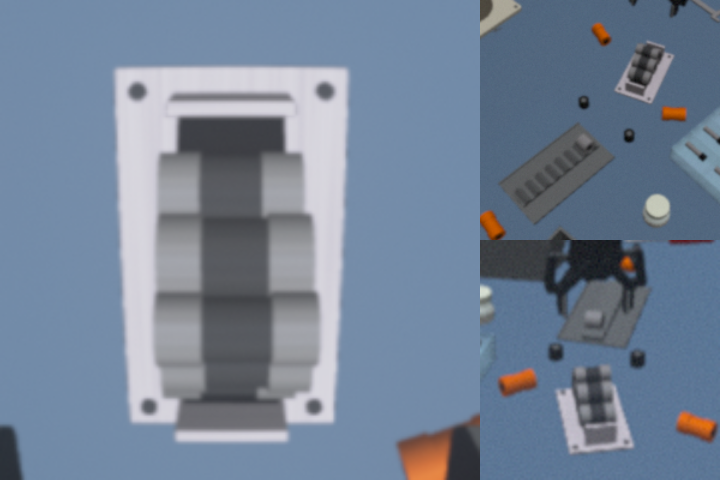

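```bash
python3 -m pendant '[{"tx":0,"ty":0,"tz":0,"wx":0,"wy":0,"wz":0,"hand":-1},{"tx":0,"ty":0,"tz":0,"wx":0,"wy":0,"wz":0,"hand":-1},{"tx":0,"ty":0,"tz":0,"wx":0,"wy":0,"wz":0,"hand":-1}]'; python3 -c "
from bench import *
print(close_job())"
```

```text
time: 24.85
tcp_pos: [516.3, 191.4, 198.2]
tcp_rot: [0.577, 0.817, -0.0, -0.0]
force: [-1.2, 1.3, 0.5]
opening: 84.8
the job is handed in; nothing more can be done
None
```

The pyramid is finished and the job is handed in at about 25 s of the 67 s limit; no verdict came back. I gripped each roller by its end faces and lowered it until it touched, then released it. The two full-size rollers are saddled at y = +18 and −18 mm, and the slim one lies on top.

- **Pyramid position:** the last wrist image, taken with the gripper clear and open, matches the predicted band edges within about 1 px. The three placed rollers lie parallel to the base, roughly 1–2 mm off along the axis (8 mm allowed).
- **Seating forces:** contact stayed under 10 N at each placing.
- **Rest of the bench:** in the last scene and side crops the stub, both bushings and the jar (scene crop only) look unmoved, by eye only. The screwdriver and wrench were mostly outside those crops, and the arm did not go near them.

None of the checks failed. The largest disagreement was the slim roller's offset of about 2 mm along its axis.

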